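# Tip the standing wire spools flat

## Task

Two wire spools, a larger and a smaller one, have been left standing on their rims on the jewellery bench, where they could roll off. Push each one over with the fingertips, about where it stands, so that both lie flat on the bench with the round hub stub pointing straight up. Push lightly, do not pinch, lift or carry anything, and leave everything else where it is.

Things in the scene. Friction and masses are not known exactly. Their poses are not given: they have to be found in the camera images.
- large_spool: larger spool on its rim: white plastic, brass wire, 220 g +-30 %. Two equal 8-sided flanges, 100 mm across flats, 4 mm thick; 44 mm over both outer faces. One outer face has a round stub in its middle, 24 mm across, 16 mm long; the other is plain. Origin: on its axis, midway between the flanges (50 mm up as it stands, 22 mm up lying flat). Own x: along its axis, out of the stub face; level at the start, straight up when done
- large_stub (a point): centre of the end of the larger spool's stub, 38 mm from its origin along its own x. A level push of 0.6 N on this face, with the fingertips about 85 mm above the bench (lower, they catch on the rising stub), topples the spool away from the push; leaned 24 degrees it balances, then falls by itself. Bench is clear for 130 mm out from both faces; bystanders stand beside the rim
- small_spool: smaller spool on its rim: white plastic, copper wire, 100 g +-30 %. Two equal 8-sided flanges, 72 mm across flats, 4 mm thick; 32 mm over both outer faces. One outer face has a round stub in its middle, 20 mm across, 10 mm long; the other is plain. Origin: on its axis, midway between the flanges (36 mm up as it stands, 16 mm up lying flat). Own x: along its axis, out of the stub face; level at the start, straight up when done
- small_stub (a point): centre of the end of the smaller spool's stub, 26 mm from its origin along its own x. A level push of 0.3 N on this face, with the fingertips about 62 mm above the bench (lower, they catch on the rising stub), topples the spool away from the push; leaned 24 degrees it balances, then falls by itself. Bench is clear for 130 mm out from both faces; bystanders stand beside the rim
- bead_jar: bystander, to be left alone: round amber glass jar with a metal lid, 40 mm across, 50 mm tall, standing beside the large spool's rim. Origin: centre of its underside.
- tape_measure: bystander, to be left alone: grey tape measure, 40 x 40 x 22 mm, lying beside the large spool's rim on the other side. Origin: centre of its underside.
- bead_box: bystander, to be left alone: square clear bead box with a white lid, 45 x 45 x 24 mm, beside the small spool's rim. Origin: centre of its underside.
- wire_coil: bystander, to be left alone: flat ring of brass wire, 48 mm across, 10 mm thick, beside the small spool's rim on the other side. Origin: centre of its underside.
- flat_spool: bystander, to be left alone: third, medium-sized white spool with steel wire that already lies flat, stub up: 70 mm across the flats of its flanges, 30 mm thick plus a 10 mm stub. Origin: centre of its underside.
- pearl_dish: bystander, to be left alone: white dish with pearls, 84 mm across, 22 mm tall. Origin: centre of its underside.
- pliers: bystander, to be left alone: small pliers lying flat, 135 mm long, 12 mm tall. Origin: on the bench under its middle.
- pencil: bystander, to be left alone: pencil lying on the sketch pad, 140 mm long, 8 mm thick. Origin: centre of its underside.
Not all that is in view belongs to the job. What is shaped like the small_spool but green or pink is not meant. What is shaped like the large_spool but pink or red is not meant.

How it is judged:
By the outcome, as a careful person would: the job done as asked, in the order asked, and still so for the second after the job is handed in, with the robot touching nothing.
It also fails if it takes over 42 s, if anything falls off the work surface, if the arm or the gripper's body presses on something with over 40 N, if the wrist force passes 120 N, or if a joint passes its speed limit or range.

## Robot

A 6-joint arm with a two-finger parallel gripper is mounted at the origin on the work surface. World frame = base frame: x ahead of the robot, y to its left, z up, the work surface at z = 0. Lengths are in m, angles in rad, forces in N, time in s.
With the tool pointing down it reaches from about 0.275 to 0.85 m from the base axis. Payload 5.2 kg.
Tool frame: the origin (TCP) lies midway between the tips of the shut fingers; the grasp point (between the pads) lies r.pinch_z behind it (r.pinch_z is the distance from the TCP to the grasp point, in m); z points along the fingers, y is the line along which they close (so a half turn about z gives the same grasp; the last joint's range is limited). The gripper opens to 85 mm and grips with 20 to 120 N. Pads are 22 mm wide; open, the fingers measure 114 mm over their backs; the gripper's body (76 mm by 85 mm) begins 54 mm behind the grasp point. The pads swing forward as they close: fully open they stand 13 mm farther back than shut.
Start: joints at [1.075, 0.259, 1.535, -0, 1.348, -0.203], TCP at [0.159, 0.527, 0.231] pointing down, gripper open.
Joint ranges: [-3.14, 3.14], [-0.91, 2.08], [0.19, 2.58], [-1.22, 4.36], [0.22, 2.71], [-3.12, 3.12]. Speed limits (rad/s): [2.57, 2.57, 3.14, 3.14, 3.14, 3.14].

## Interface

Orientations are given as a unit quaternion [w, x, y, z].
In Python, from station import r gives the robot as it stands.
- The arm moves only by the tool apply_moves, never from a script. Its argument "motion" is a list of rows, each a list of 7 numbers: the shift along the tool's x, y, z normalised to -1 to 1, where 1 is 1 m, then the turn, a rotation vector about the tool's x, y, z normalised to -1 to 1, where 1 is 2 pi rad, then the opening, from 0 (shut) to 1 (fully open). A call has 1 to 5 rows; each row shifts and turns the commanded pose from where the row before left it, along the tool's axes as they then stand; what a row does not reach is not made up. A row lasts 1/12 s, in which the tool goes at most 41.7 mm and 7.16 degrees, less where a joint would pass 70% of its speed; a pose out of reach is approached as far as the arm can. A call with a number of a shift or a turn outside -1 to 1 is refused whole. A call with a gripper value outside its range is refused whole. The fingers move at their own pace and stop on an object; "force" is the grip in N (left out, the last holds). Time passes only in rows, so rows that do not move let the fingers close. It gives the time, the measured TCP pose, the force, the opening and the grip force at its end, in the units of the state.
- r.read_state(): the state, without advancing time (a new reading comes with each control period).
- r.get_image(name): name is "scene" or "top" or "wrist"; returns the picture (384x512x3 uint8, red, green, blue); there is no depth.
- r.camera_model(name): a dict with "fov_y" (degrees; the focal length in pixels is half the picture's height over the tangent of half this angle, whatever the lens; pixels are square), "cx", "cy" (the principal point, pixels), "xyz" and "rotation" of the camera in the world. Camera axes: x right, y down, z forward; pixel columns grow to the right and rows downward; lengths in m; the calibration is good to about 2 mm. A picture is of the moment at which its call begins: read the wrist's pose just before it. camera_model takes no time and is no camera call; for the wrist camera it gives the pose at the moment of the call.
- r.hand_in(): hands the job in; it is judged then, once.
The state is a dict: "clock": time; "qpos": joint angles; "qvel": joint speeds; "tau": joint torques, N m; "ee_pos": TCP position; "eef_rot": TCP orientation; "force": force on the tool from outside, world axes, zero at the start; "torque": the same for the moment, N m; "grip_width": finger opening in m; "gripper_force": force on a finger pad.
Only numpy, scipy, OpenCV 4.12 (cv2) and the standard library are available. Lean on these libraries where they do the work, as an engineer would, in place of code of your own. Each camera call takes 0.05 s, during which the arm holds its last target. There are 200 camera calls.

## Working session

There is one attempt and no reset: what is moved stays moved. The work goes in short steps, Python scripts to look and compute and a tool call to move; the robot and the scene stay as the last step left them, time stands still between calls to the robot, and variables do not carry over. Pictures are saved under pics/ and viewed, at most 10 in all, crops included, and the job is handed in when it is done.

Besides the shell and the picture viewer there is one more tool, called after ">>>" as name([rows], argument=value, ...), one row to a line, values as JSON. apply_moves: Moves the arm, as the interface text tells. Scaled input: -1 to 1 covers 1 m each way for a shift and 2 pi rad each way for a turn. Its arguments: {"type":"object","properties":{"motion":{"type":"array","items":{"type":"array","items":{"type":"number"}}},"force":{"type":"number"}},"required":["motion"]}

```bash
mkdir -p pics
python3 - <<'E'
from station import r
import cv2
for n in("scene","top"):
    cv2.imwrite(f"pics/{n}0.png",cv2.resize(r.get_image(n)[:,:,::-1],(800,600),interpolation=cv2.INTER_CUBIC))
    print(n,r.camera_model(n))
print(r.read_state(),r.pinch_z)
E
```

```text
scene {'fov_y': 55.23913236380773, 'cx': 262.79737129802135, 'cy': 194.91910580834877, 'xyz': array([1.31860259, 0.24414682, 0.7901346 ]), 'rotation': array([-0.23867624,  0.54666386,  0.72815758, -0.3376075 ])}
top {'fov_y': 57.49132368444093, 'cx': 258.48650337560423, 'cy': 194.2744521352685, 'xyz': array([ 0.34475713, -0.0307301 ,  1.24958042]), 'rotation': array([-0.05487912,  0.71044079, -0.70029986,  0.04292172])}
{'clock': 0.1, 'qpos': array([ 1.07520182e+00,  2.59305226e-01,  1.53598263e+00, -1.09378172e-05,
        1.34802957e+00, -2.02823737e-01]), 'qvel': array([-3.14213639e-04, -7.43429195e-04, -1.17693302e-03, -7.78119346e-04,
       -3.21189783e-05, -4.52298988e-05]), 'tau': array([ 6.85156192e-04, -4.46969855e+01, -2.91248900e+01, -2.45662177e-04,
        6.30331910e-03,  1.08398376e-05]), 'ee_pos': array([0.15849001, 0.52615962, 0.23053534]), 'eef_rot': array([-2.90058550e-04,  1.45861882e-01,  9.89304588e-01, -8.12159921e-04]), 'force': array([ 0.04730789,  0.04111476, -0.12532969]), 'torque': array([-0.03006908,  0.0290828 ,  0.01414431]), 'gripper_force': 0.0, 'grip_width': 0.08557432281351317} 0.0187
```

View pics/scene0.png

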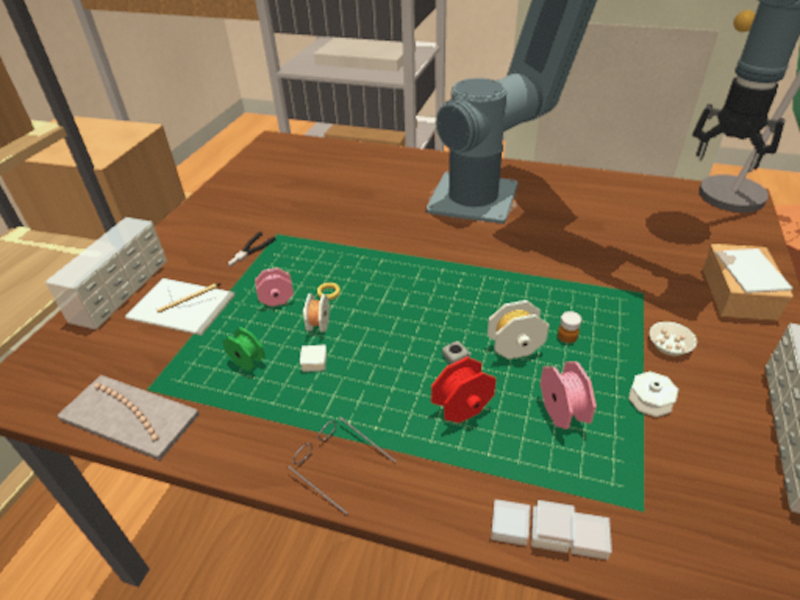

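View pics/top0.png

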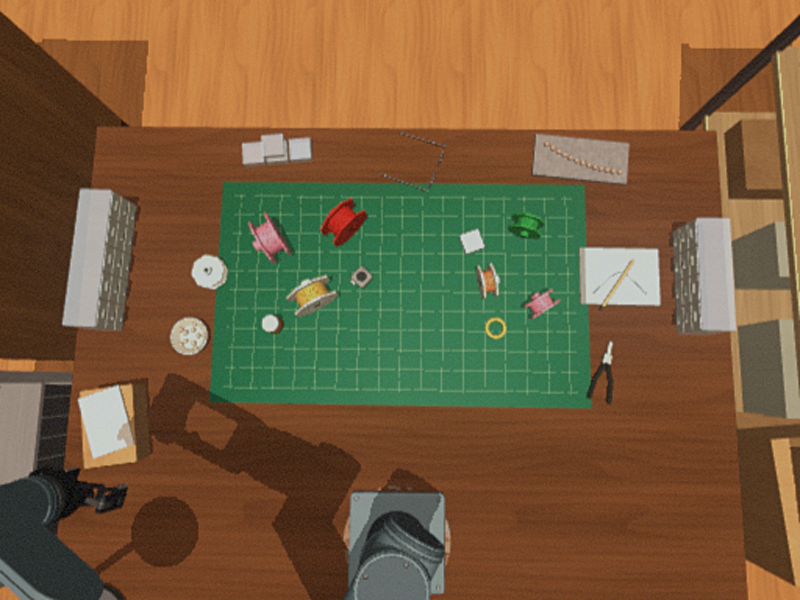

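The scene view shows the large spool at about (517,330), with its stub at (523,340) facing the camera, and the small spool at (316,313). In the top view they are at (312,296) and (488,280). I'll enlarge both next.

```bash
cat > h.py <<'E'
import numpy as np
from station import r
from scipy.spatial.transform import Rotation as R
def cam(n):
    c=r.camera_model(n); q=c["rotation"]
    return c, R.from_quat([q[1],q[2],q[3],q[0]]).as_matrix(), 192/np.tan(np.radians(c["fov_y"]/2))
def w(n,u,v,z):
    c,M,f=cam(n); d=M@np.array([(u-c["cx"])/f,(v-c["cy"])/f,1]); o=np.array(c["xyz"])
    return o+d*(z-o[2])/d[2]
def px(n,p):
    c,M,f=cam(n); d=M.T@(np.array(p)-c["xyz"]); return d[:2]/d[2]*f+[c["cx"],c["cy"]]
E
python3 - <<'E'
from h import *
import cv2
t=r.get_image("top")[:,:,::-1]; s=r.get_image("scene")[:,:,::-1]
np.save("t0.npy",t);np.save("s0.npy",s)
def crop(im,u,v,k=50,h=37): return cv2.resize(im[v-h:v+h,u-k:u+k],(400,296),interpolation=cv2.INTER_CUBIC)
A=np.vstack([np.hstack([crop(t,200,189,25,18),crop(t,312,179,25,18)]),np.hstack([crop(s,331,211,30,22),crop(s,202,200,25,18)])])
cv2.imwrite("pics/c1.png",A)
E
```

```text
(no output)
```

View pics/c1.png

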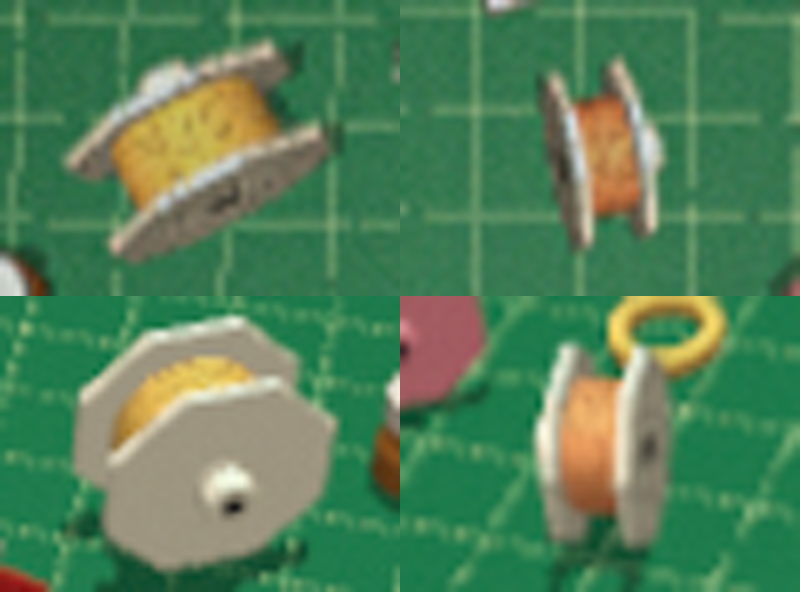

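The top crops show the large spool's stub pointing up-left (+x+y) and the small spool's stub pointing right (−y). I'll fit the poses by silhouette in both views.

```bash
cat > fit.py <<'E'
from h import *
import cv2
from scipy.optimize import minimize
S=8
def prism(a,b,rad,n,R_):  # along x a..b
    th=np.arange(n)*2*np.pi/n+np.pi/n
    return np.array([[x,rad*np.cos(t)/(np.cos(np.pi/n) if n==8 else 1),rad*np.sin(t)/(np.cos(np.pi/n) if n==8 else 1)] for x in(a,b) for t in th])
def parts(af,over,sd,sl,core):
    h=over/2
    return [prism(h-.004,h,af/2,8,0),prism(-h,-h+.004,af/2,8,0),prism(h,h+sl,sd/2,16,0),prism(-h,h,core,24,0)]
def render(n,P,p,z,x0,y0,wd,ht):
    m=np.zeros((ht*S,wd*S),np.uint8); M=R.from_euler('z',p[2]).as_matrix()
    c,C,f=cam(n)
    for q in P:
        d=(q@M.T+[p[0],p[1],z]-c["xyz"])@C; uv=d[:,:2]/d[:,2:]*f+[c["cx"],c["cy"]]
        cv2.fillConvexPoly(m,cv2.convexHull(((uv-[x0-.5,y0-.5])*S).astype(np.float32)).astype(np.int32),255)
    return cv2.resize(m,(wd,ht),interpolation=cv2.INTER_AREA)/255.
def fit(P,z,p0,wins):
    obs={}
    for n,(im,u,v,k,h) in wins.items():
        c=im[v-h:v+h,u-k:u+k].astype(int); B,G,Rr=c[...,0],c[...,1],c[...,2]
        m=((Rr>G-5)).astype(np.uint8)
        k_,lab,st,_=cv2.connectedComponentsWithStats(m); l=lab[h-3:h+4,k-3:k+4].max()
        obs[n]=((lab==l).astype(float),u-k,v-h,2*k,2*h)
    e=lambda p:sum(np.abs(render(n,P,p,z,*o[1:])-o[0]).sum() for n,o in obs.items())
    best=min((minimize(e,np.array(p0)+[0,0,d],method='Nelder-Mead',options=dict(initial_simplex=np.array(p0)+[0,0,d]+np.array([[0,0,0],[.01,0,0],[0,.01,0],[0,0,.15]]))) for d in(-.2,0,.2)),key=lambda s:s.fun)
    return best.x,best.fun,{n:o[0].sum() for n,o in obs.items()}
E
python3 - <<'E'
from fit import *
t=np.load("t0.npy");s=np.load("s0.npy")
a=w("top",199.5,189,.05);b=w("top",312,179,.036);print(a,b)
L=parts(.1,.044,.024,.016,.036);M=parts(.072,.032,.02,.01,.026)
for P,z,p0,u in((L,.05,[*a[:2],.45],((200,189,25,18),(331,211,30,22))),(M,.036,[*b[:2],-1.5],((312,179,17,18),(202,200,17,18)))):
  for ws in (("top",),("scene",),("top","scene")):
    W={"top":(t,*u[0]),"scene":(s,*u[1])}
    print(ws,fit(P,z,p0,{k:W[k] for k in ws}))
for n,q,z in(("jar",(270/800*512,324*.64),.05),("tape",(361*.64,277*.64),.022),("box",(472*.64,241*.64),.024),("coil",(496*.64,328*.64),.01),("pinkS",(541*.64,303*.64),.036),("pinkL",(268*.64,238*.64),.05),("red",(344*.64,222*.64),.05),("flat",(209*.64,272*.64),.03),("green",(526*.64,225*.64),.036)): print(n,w("top",*q,z)[:2].round(3))
E
```

```text
[0.52753618 0.19631683 0.05      ] [ 0.57036833 -0.19604732  0.036     ]
('top',) (array([0.52640493, 0.19531908, 0.52960952]), np.float64(56.141176470588235), {'top': np.float64(430.0)})
('scene',) (array([0.52672559, 0.19454817, 0.54969395]), np.float64(73.81960784313725), {'scene': np.float64(994.0)})
('top', 'scene') (array([0.52684476, 0.1949156 , 0.53125857]), np.float64(133.59607843137255), {'top': np.float64(430.0), 'scene': np.float64(994.0)})
('top',) (array([ 0.56804497, -0.19340112, -1.3735639 ]), np.float64(37.54117647058824), {'top': np.float64(196.0)})
('scene',) (array([ 0.56949688, -0.19389231, -1.3165265 ]), np.float64(118.9921568627451), {'scene': np.float64(371.0)})
('top', 'scene') (array([ 0.56863552, -0.19376852, -1.34154379]), np.float64(161.87843137254902), {'top': np.float64(196.0), 'scene': np.float64(371.0)})
jar [0.462 0.286]
tape [0.576 0.09 ]
box [ 0.662 -0.163]
coil [ 0.464 -0.218]
pinkS [ 0.519 -0.315]
pinkL [0.657 0.301]
red [0.696 0.129]
flat [0.581 0.437]
green [ 0.698 -0.284]
```

Both fits agree: large spool at (0.5267, 0.195), yaw 30.4°, and small spool at (0.5685, −0.1937), yaw about −77.5°. I'll turn the tool so its x axis points along the push, shutting the fingers as it turns.

>>> apply_moves([
  [0, 0, 0, 0, 0, -0.0187, 0],
  [0, 0, 0, 0, 0, -0.0187, 0],
  [0, 0, 0, 0, 0, -0.0187, 0],
  [0, 0, 0, 0, 0, -0.0187, 0],
  [0, 0, 0, 0, 0, -0.0187, 0],
], force=20)

```text
clock: 0.62
ee_pos: [0.1586, 0.5264, 0.231]
eef_rot: [-0.0, -0.15, 0.989, -0.0]
force: [-0.4, 0.2, 0.5]
grip_width: 0.0257
gripper_force: 0.0
```

>>> apply_moves([
  [0, 0, 0, 0, 0, -0.0187, 0],
  [0, 0, 0, 0, 0, -0.0187, 0],
  [0, 0, 0, 0, 0, 0, 0],
  [0, 0, 0, 0, 0, 0, 0],
])

```text
clock: 0.95
ee_pos: [0.1587, 0.5265, 0.2311]
eef_rot: [-0.0, -0.26, 0.966, -0.0]
force: [0.8, 0.3, 1.3]
grip_width: -0.0003
gripper_force: 0.0
```

>>> apply_moves([
  [-0.0156, -0.0337, 0, 0, 0, 0, 0],
  [-0.0156, -0.0337, 0, 0, 0, 0, 0],
  [-0.0156, -0.0337, 0, 0, 0, 0, 0],
  [-0.0156, -0.0337, 0, 0, 0, 0, 0],
  [-0.0156, -0.0337, 0, 0, 0, 0, 0],
])

```text
clock: 1.37
ee_pos: [0.3122, 0.4195, 0.2314]
eef_rot: [0.0, -0.26, 0.966, 0.0]
force: [0.5, 0.1, -0.4]
grip_width: 0.0003
gripper_force: 0.0
```

>>> apply_moves([
  [-0.0156, -0.0337, 0, 0, 0, 0, 0],
  [-0.0156, -0.0337, 0, 0, 0, 0, 0],
  [-0.0156, -0.0337, 0, 0, 0, 0, 0],
  [-0.0156, -0.0337, 0, 0, 0, 0, 0],
  [-0.0156, -0.0337, 0, 0, 0, 0, 0],
])

```text
clock: 1.78
ee_pos: [0.4649, 0.3133, 0.2313]
eef_rot: [0.0, -0.26, 0.966, 0.0]
force: [0.3, 1.1, -0.3]
grip_width: -0.0001
gripper_force: 0.0
```

>>> apply_moves([
  [-0.0156, -0.0337, 0, 0, 0, 0, 0],
  [-0.0156, -0.0337, 0, 0, 0, 0, 0],
  [-0.0156, -0.0337, 0, 0, 0, 0, 0],
  [-0.0156, -0.0337, 0, 0, 0, 0, 0],
  [0, 0, 0, 0, 0, 0, 0],
])

```text
clock: 2.2
ee_pos: [0.5908, 0.2249, 0.2304]
eef_rot: [0.001, -0.257, 0.966, -0.001]
force: [0.3, 0.6, 0.4]
grip_width: 0.0001
gripper_force: 0.0
```

>>> apply_moves([
  [0, 0.0067, 0.036, 0, 0, 0, 0],
  [0, 0, 0.036, 0, 0, 0, 0],
  [0, 0, 0.036, 0, 0, 0, 0],
  [0, 0, 0.035, 0, 0, 0, 0],
  [0, 0, 0, 0, 0, 0, 0],
])

```text
clock: 2.62
ee_pos: [0.5767, 0.2344, 0.0806]
eef_rot: [-0.007, -0.26, 0.966, 0.0]
force: [-1.4, 0.0, -0.5]
grip_width: -0.0
gripper_force: 0.0
```

Run:
```python
from h import *
import cv2
i=r.get_image("scene")[:,:,::-1][140:270,250:420]
cv2.imwrite("pics/c2.png",cv2.resize(i,(680,520),interpolation=cv2.INTER_CUBIC)); s=r.read_state(); print(s["ee_pos"],s["force"])
```

```text
[0.5788245  0.23494238 0.08439573] [ 0.96420731  0.17794353 -0.14741676]
```

View pics/c2.png

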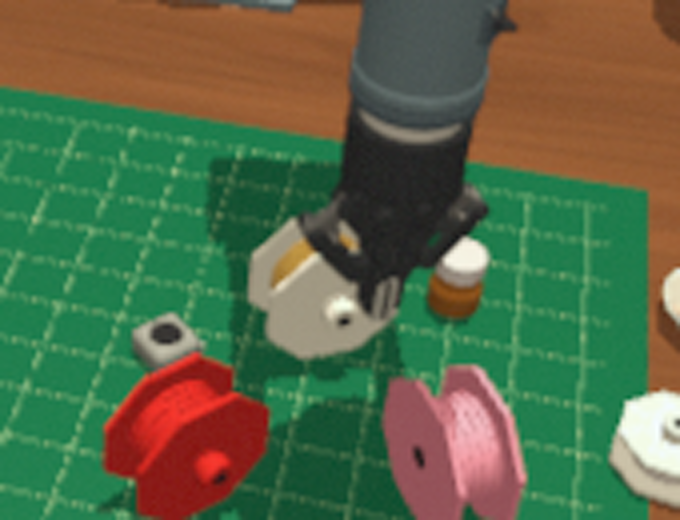

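The fingers are in front of the stub face with a clear gap and nothing touched. I'll centre sideways, then approach gently.

>>> apply_moves([
  [0.005, -0.0075, 0, 0, 0, 0, 0],
  [0.005, 0, 0, 0, 0, 0, 0],
  [0.005, 0, 0, 0, 0, 0, 0],
  [0, 0, 0, 0, 0, 0, 0],
  [0, 0, 0, 0, 0, 0, 0],
])

```text
clock: 3.08
ee_pos: [0.5736, 0.2215, 0.0902]
eef_rot: [0.001, -0.261, 0.965, -0.0]
force: [0.2, -0.6, -0.0]
grip_width: 0.0
gripper_force: 0.0
```

>>> apply_moves([
  [0.004, 0, 0.002, 0, 0, 0, 0],
  [0.004, 0, 0, 0, 0, 0, 0],
  [0.004, 0, 0, 0, 0, 0, 0],
  [0.004, 0, 0, 0, 0, 0, 0],
  [0, 0, 0, 0, 0, 0, 0],
])

```text
clock: 3.5
ee_pos: [0.5582, 0.2131, 0.0862]
eef_rot: [-0.001, -0.262, 0.965, -0.0]
force: [0.0, -0.3, -0.5]
grip_width: -0.0003
gripper_force: 0.0
```

>>> apply_moves([
  [0.004, 0, 0, 0, 0, 0, 0],
  [0.004, 0, 0, 0, 0, 0, 0],
  [0.004, 0, 0, 0, 0, 0, 0],
  [0.004, 0, 0, 0, 0, 0, 0],
  [0.004, 0, 0, 0, 0, 0, 0],
])

```text
clock: 3.92
ee_pos: [0.5416, 0.2031, 0.0864]
eef_rot: [0.0, -0.262, 0.965, -0.0]
force: [0.7, -0.0, 0.7]
grip_width: 0.0001
gripper_force: 0.2
```

>>> apply_moves([
  [0.004, 0, -0.001, 0, 0, 0, 0],
  [0.004, 0, -0.001, 0, 0, 0, 0],
  [0.004, 0, -0.001, 0, 0, 0, 0],
  [0.004, 0, -0.001, 0, 0, 0, 0],
  [0, 0, 0, 0, 0, 0, 0],
])

```text
clock: 4.33
ee_pos: [0.5274, 0.1949, 0.0905]
eef_rot: [-0.0, -0.262, 0.965, -0.0]
force: [0.2, -0.6, 0.0]
grip_width: -0.0004
gripper_force: 0.0
```

Run:
```python
from h import *
import cv2
i=r.get_image("scene")[:,:,::-1][140:270,250:420]
cv2.imwrite("pics/c3.png",cv2.resize(i,(680,520),interpolation=cv2.INTER_CUBIC)); s=r.read_state(); print(s["ee_pos"],s["force"])
```

```text
[0.52786234 0.19504156 0.09050688] [ 0.3746849  -0.73656105  0.64670427]
```

View pics/c3.png

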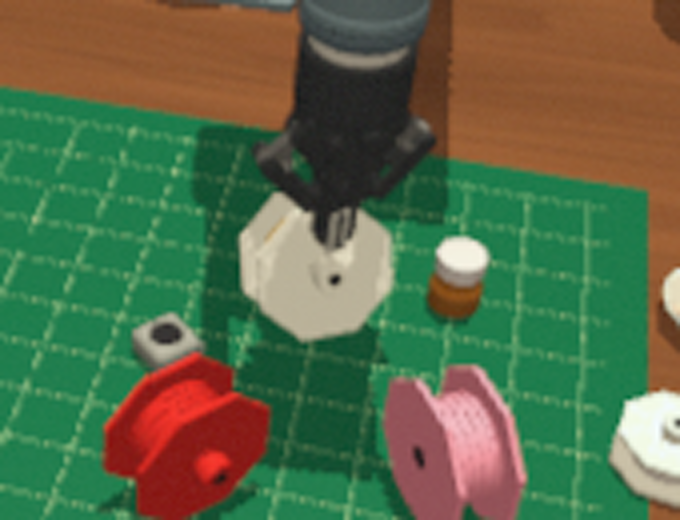

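The spool is leaning about 20° under the fingertips, with no sideways slip. I'll push it past its balance point while rising slightly.

>>> apply_moves([
  [0.005, 0, -0.001, 0, 0, 0, 0],
  [0.005, 0, -0.001, 0, 0, 0, 0],
  [0.005, 0, -0.001, 0, 0, 0, 0],
  [0, 0, -0.008, 0, 0, 0, 0],
  [0, 0, -0.02, 0, 0, 0, 0],
])

```text
clock: 4.8
ee_pos: [0.5129, 0.1872, 0.1196]
eef_rot: [-0.003, -0.262, 0.965, 0.0]
force: [0.3, 0.3, -1.0]
grip_width: 0.0002
gripper_force: 0.0
```

>>> apply_moves([
  [0, 0, -0.03, 0, 0, 0, 0],
  [0, 0, -0.03, 0, 0, 0, 0],
  [0, 0, -0.03, 0, 0, 0, 0],
  [0, 0, -0.02, 0, 0, 0, 0],
  [0, 0, 0, 0, 0, 0, 0],
])

```text
clock: 5.22
ee_pos: [0.5178, 0.1881, 0.2374]
eef_rot: [0.005, -0.262, 0.965, -0.001]
force: [0.8, 0.7, 0.8]
grip_width: 0.0
gripper_force: 0.0
```

Run:
```python
from h import *
import cv2
i=r.get_image("scene")[:,:,::-1][130:270,170:420]
cv2.imwrite("pics/c4.png",cv2.resize(i,(750,420),interpolation=cv2.INTER_CUBIC)); s=r.read_state(); print(s["ee_pos"],s["force"])
```

```text
[0.5167727  0.18793713 0.23472446] [ 0.10859668 -0.33353674 -0.1020132 ]
```

View pics/c4.png

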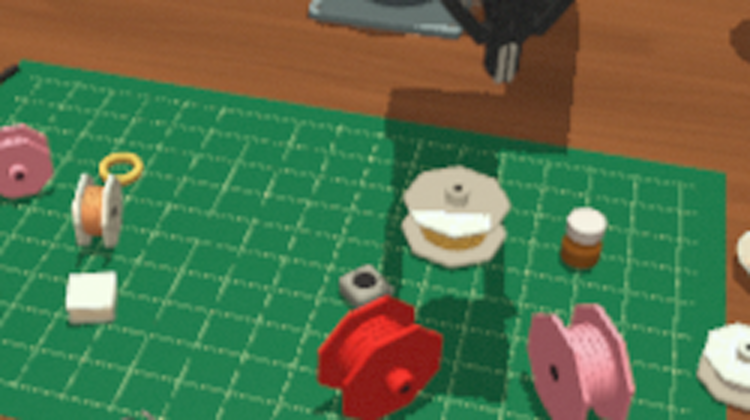

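The large spool lies flat with its stub up, and its neighbours haven't moved. The small spool is next.

>>> apply_moves([
  [0, 0, 0, 0, 0, 0.01875, 0],
  [0, 0, 0, 0, 0, 0.01875, 0],
  [0, 0, 0, 0, 0, 0.01875, 0],
  [0, 0, 0, 0, 0, 0.01875, 0],
  [0, 0, 0, 0, 0, 0.01875, 0],
])

```text
clock: 5.68
ee_pos: [0.5144, 0.1875, 0.2301]
eef_rot: [-0.001, 0.033, 0.999, -0.0]
force: [-0.1, -0.1, -1.0]
grip_width: 0.0001
gripper_force: 0.0
```

>>> apply_moves([
  [0, 0, 0, 0, 0, 0.01875, 0],
  [0, 0, 0, 0, 0, 0.01875, 0],
  [0, 0, 0, 0, 0, 0.01875, 0],
  [0, 0, 0, 0, 0, 0.01875, 0],
  [0, 0, 0, 0, 0, 0.01875, 0],
])

```text
clock: 6.1
ee_pos: [0.5144, 0.1875, 0.23]
eef_rot: [-0.001, 0.321, 0.947, -0.001]
force: [-0.1, -0.0, -0.2]
grip_width: 0.0002
gripper_force: 0.0
```

>>> apply_moves([
  [0, 0, 0, 0, 0, 0.01875, 0],
  [0, 0, 0, 0, 0, 0.01875, 0],
  [0, 0, 0, 0, 0, 0.01875, 0],
  [0, 0, 0, 0, 0, 0.01875, 0],
  [0, 0, 0, 0, 0, 0.01875, 0],
])

```text
clock: 6.52
ee_pos: [0.5144, 0.1875, 0.23]
eef_rot: [-0.001, 0.582, 0.813, -0.001]
force: [-0.0, 0.4, 0.4]
grip_width: -0.0
gripper_force: 0.0
```

>>> apply_moves([
  [0, 0, 0, 0, 0, 0.01875, 0],
  [0, 0, 0, 0, 0, 0, 0],
  [0, 0, 0, 0, 0, 0, 0],
])

```text
clock: 6.77
ee_pos: [0.5146, 0.1876, 0.2304]
eef_rot: [-0.001, 0.626, 0.78, -0.001]
force: [-0.0, -0.1, -0.4]
grip_width: 0.0
gripper_force: 0.0
```

>>> apply_moves([
  [-0.0371, -0.0025, 0, 0, 0, 0, 0],
  [-0.0371, -0.0025, 0, 0, 0, 0, 0],
  [-0.0371, -0.0025, 0, 0, 0, 0, 0],
  [-0.0371, -0.0025, 0, 0, 0, 0, 0],
  [-0.0371, -0.0025, 0, 0, 0, 0, 0],
])

```text
clock: 7.18
ee_pos: [0.5423, 0.0024, 0.2309]
eef_rot: [-0.0, 0.625, 0.78, -0.0]
force: [0.3, 0.9, 0.4]
grip_width: 0.0001
gripper_force: 0.0
```

>>> apply_moves([
  [-0.0371, -0.0025, 0, 0, 0, 0, 0],
  [-0.0371, -0.0025, 0, 0, 0, 0, 0],
  [-0.0371, -0.0025, 0, 0, 0, 0, 0],
  [-0.0371, -0.0025, 0, 0, 0, 0, 0],
  [-0.0371, -0.0025, 0, 0, 0, 0, 0],
])

```text
clock: 7.6
ee_pos: [0.5698, -0.1818, 0.2309]
eef_rot: [-0.0, 0.625, 0.78, -0.0]
force: [0.4, 0.5, -0.3]
grip_width: 0.0003
gripper_force: 0.0
```

>>> apply_moves([
  [-0.0371, -0.0025, 0, 0, 0, 0, 0],
  [-0.0371, -0.0025, 0, 0, 0, 0, 0],
  [0, 0, 0, 0, 0, 0, 0],
  [0, 0, 0, 0, 0, 0, 0],
  [0, 0, 0, 0, 0, 0, 0],
])

```text
clock: 8.02
ee_pos: [0.5806, -0.2533, 0.2305]
eef_rot: [-0.001, 0.626, 0.779, 0.0]
force: [0.4, 0.6, -0.0]
grip_width: 0.0001
gripper_force: 0.0
```

>>> apply_moves([
  [0, 0, 0.0335, 0, 0, 0, 0],
  [0, 0, 0.0335, 0, 0, 0, 0],
  [0, 0, 0.0335, 0, 0, 0, 0],
  [0, 0, 0.0335, 0, 0, 0, 0],
  [0, 0, 0.0335, 0, 0, 0, 0],
])

```text
clock: 8.43
ee_pos: [0.5811, -0.2514, 0.0629]
eef_rot: [0.0, 0.625, 0.78, 0.0]
force: [-0.3, -0.8, -0.7]
grip_width: 0.0003
gripper_force: 0.0
```

>>> apply_moves([
  [0, 0, 0, 0, 0, 0, 0],
  [0, 0, 0, 0, 0, 0, 0],
  [0, 0, 0, 0, 0, 0, 0],
  [0.004, 0, 0, 0, 0, 0, 0],
  [0.004, 0, 0, 0, 0, 0, 0],
])

```text
clock: 8.85
ee_pos: [0.5809, -0.2463, 0.0666]
eef_rot: [0.002, 0.627, 0.779, 0.0]
force: [0.8, 0.2, 0.6]
grip_width: 0.0002
gripper_force: 0.0
```

>>> apply_moves([
  [0.005, 0, 0.003, 0, 0, 0, 0],
  [0.005, 0, 0, 0, 0, 0, 0],
  [0.005, 0, 0, 0, 0, 0, 0],
  [0.004, 0, 0, 0, 0, 0, 0],
  [0, 0, 0, 0, 0, 0, 0],
])

```text
clock: 9.27
ee_pos: [0.575, -0.2261, 0.0609]
eef_rot: [-0.0, 0.627, 0.779, 0.0]
force: [0.2, 0.1, -0.4]
grip_width: 0.0001
gripper_force: 0.0
```

>>> apply_moves([
  [0.004, 0, 0, 0, 0, 0, 0],
  [0.004, 0, 0, 0, 0, 0, 0],
  [0.004, 0, 0, 0, 0, 0, 0],
  [0.004, 0, 0, 0, 0, 0, 0],
  [0, 0, 0, 0, 0, 0, 0],
])

```text
clock: 9.68
ee_pos: [0.5716, -0.2107, 0.0607]
eef_rot: [-0.0, 0.627, 0.779, 0.0]
force: [0.5, 0.5, -0.6]
grip_width: 0.0001
gripper_force: 0.1
```

>>> apply_moves([
  [0.004, 0, -0.001, 0, 0, 0, 0],
  [0.004, 0, -0.001, 0, 0, 0, 0],
  [0.003, 0, -0.001, 0, 0, 0, 0],
  [0, 0, 0, 0, 0, 0, 0],
])

```text
clock: 10.02
ee_pos: [0.5695, -0.2001, 0.0641]
eef_rot: [-0.0, 0.627, 0.779, 0.0]
force: [-0.2, -0.1, 1.0]
grip_width: 0.0001
gripper_force: 0.0
```

Run:
```python
from h import *
import cv2
i=r.get_image("scene")[:,:,::-1][140:270,130:300]
cv2.imwrite("pics/c5.png",cv2.resize(i,(680,520),interpolation=cv2.INTER_CUBIC)); s=r.read_state(); print(s["ee_pos"],s["force"])
```

```text
[ 0.56960284 -0.20051263  0.06401625] [0.06055703 0.04387039 0.39321982]
```

View pics/c5.png

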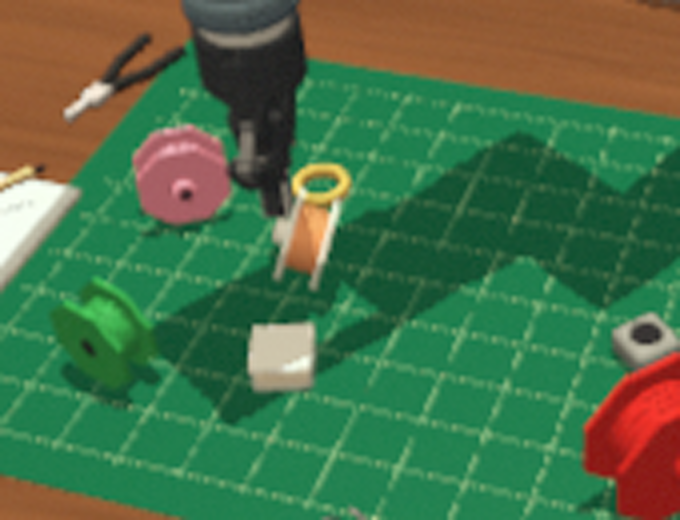

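The small spool is leaning cleanly away from the fingers. I'll finish the push and rise.

>>> apply_moves([
  [0.004, 0, -0.0005, 0, 0, 0, 0],
  [0.004, 0, -0.0005, 0, 0, 0, 0],
  [0.004, 0, -0.001, 0, 0, 0, 0],
  [0, 0, -0.006, 0, 0, 0, 0],
  [0, 0, -0.02, 0, 0, 0, 0],
])

```text
clock: 10.48
ee_pos: [0.5649, -0.1877, 0.0895]
eef_rot: [-0.003, 0.627, 0.779, -0.001]
force: [-0.1, 0.6, -1.1]
grip_width: 0.0002
gripper_force: 0.0
```

>>> apply_moves([
  [0, 0, -0.03, 0, 0, 0, 0],
  [0, 0, -0.035, 0, 0, 0, 0],
  [0, 0, -0.035, 0, 0, 0, 0],
  [0, 0, -0.03, 0, 0, 0, 0],
  [0, 0, 0, 0, 0, 0, 0],
])

```text
clock: 10.9
ee_pos: [0.5701, -0.1907, 0.23]
eef_rot: [0.007, 0.627, 0.779, 0.001]
force: [0.5, -1.3, 0.6]
grip_width: -0.0
gripper_force: 0.0
```

>>> apply_moves([
  [-0.03, 0, 0, 0, 0, 0, 0],
  [-0.03, 0, 0, 0, 0, 0, 0],
  [0, 0, 0, 0, 0, 0, 0],
  [0, 0, 0, 0, 0, 0, 0],
  [0, 0, 0, 0, 0, 0, 0],
])

```text
clock: 11.32
ee_pos: [0.5795, -0.2474, 0.2214]
eef_rot: [-0.001, 0.627, 0.779, 0.0]
force: [-0.1, 1.4, -0.4]
grip_width: -0.0002
gripper_force: 0.0
```

Run:
```python
from h import *
import cv2
i=r.get_image("scene")[:,:,::-1][120:300,130:470]
cv2.imwrite("pics/c6.png",cv2.resize(i,(800,424),interpolation=cv2.INTER_CUBIC)); s=r.read_state(); print(s["ee_pos"],s["force"],s["clock"])
```

```text
[ 0.57948441 -0.24698519  0.22149412] [0.40241867 0.43292222 0.62305988] 11.3667
```

View pics/c6.png

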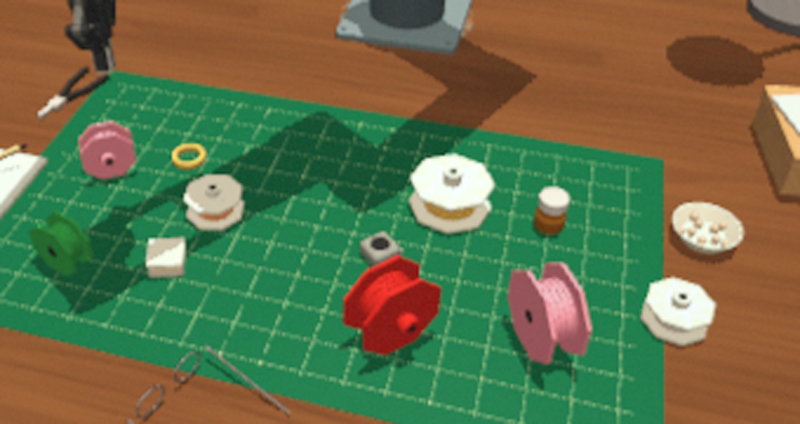

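Both spools lie flat with their stubs up, at (214,200) and (452,190) in this crop. The bystanders look unmoved and the arm is clear.

```bash
python3 -c "
from station import r
print(r.hand_in())"
```

```text
the job is handed in; nothing more can be done
None
```

I pushed over both spools and handed the job in after about 11.4 s; the last picture showed them flat with stubs up, nothing else visibly moved and the arm clear.

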